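# Open the ratchet screen clamp

### The job

Open the empty screen clamp that has the lime release pad, ready for the next frame: press its pad down and, keeping it down, push the sliding jaw back along its bar until it rests against the end stop, then let go and move clear. Nothing is to be picked up: leave the orange clamp's jaw and release alone, and leave the inks and tools on the table where they are.

Things in the scene. Friction and masses are not known exactly. Their poses are not given: they have to be found in the camera images.
- lime_clamp: ratchet bar clamp with the lime release pad, fixed to the table: plywood base 300 x 100 x 12, origin at the centre of the base's underside. Its x axis runs along the bar, from the fixed head (x -140 to -116, 62 high) to the end stop (x 115 to 137, 60 high); z is up. Bar and tooth rack 24 wide, top 50 above the table
- lime_jaw (a joint): travel in m of the sliding jaw of the lime clamp along the clamp's +x: 0 nearest the fixed head, 0.147 fully back against the end stop. Jaw block (dark iron, 61 long, 46 wide, top 59 above the table) with an upright thumb rest at its rear. About 5 N of friction. While the release is up the ratchet lets the jaw go towards the head but stops it going back after at most 10 mm (one tooth)
- lime_release (a joint): press of the lime release in m, downwards: 0 up, 0.010 fully down. Sprung, 2.4 N rising to 5.4 N; it does not latch: let go, it springs up and the ratchet locks again at the next tooth. The teeth are clear only above 0.0066. At rest it may read 0 to 0.0066, according to where the pawl meets a tooth. It rides on the jaw
- lime_pad (a point): centre of the top of the lime release pad, a block of that colour, 32 (along the bar) x 34, on top of the jaw; its top is 78 above the table when fully up and 68 when fully down; moves with jaw and pad
- lime_rest (a point): centre of the upright front face of the lime clamp's thumb rest, 92 above the table: an iron plate 46 wide, 12 thick, top 104 above the table, its top 12 painted lime, standing 2 behind the pad's rear edge (the face lies 18 along clamp +x from the pad's centre); it is fixed on the jaw, and faces the fixed head. Pushing it along clamp +x moves the jaw back
- orange_clamp: ratchet bar clamp with the orange release pad, fixed to the table: plywood base 300 x 100 x 12, origin at the centre of the base's underside. Its x axis runs along the bar, from the fixed head (x -140 to -116, 62 high) to the end stop (x 115 to 137, 60 high); z is up. Bar and tooth rack 24 wide, top 50 above the table
- orange_jaw (a joint): travel in m of the sliding jaw of the orange clamp along the clamp's +x: 0 nearest the fixed head, 0.147 fully back against the end stop. Jaw block (dark iron, 61 long, 46 wide, top 59 above the table) with an upright thumb rest at its rear. About 5 N of friction. While the release is up the ratchet lets the jaw go towards the head but stops it going back after at most 10 mm (one tooth)
- orange_release (a joint): press of the orange release in m, downwards: 0 up, 0.010 fully down. Sprung, 2.4 N rising to 5.4 N; it does not latch: let go, it springs up and the ratchet locks again at the next tooth. The teeth are clear only above 0.0066. At rest it may read 0 to 0.0066, according to where the pawl meets a tooth. It rides on the jaw
- orange_pad (a point): centre of the top of the orange release pad, a block of that colour, 32 (along the bar) x 34, on top of the jaw; its top is 78 above the table when fully up and 68 when fully down; moves with jaw and pad
- orange_rest (a point): centre of the upright front face of the orange clamp's thumb rest, 92 above the table: an iron plate 46 wide, 12 thick, top 104 above the table, its top 12 painted orange, standing 2 behind the pad's rear edge (the face lies 18 along clamp +x from the pad's centre); it is fixed on the jaw, and faces the fixed head. Pushing it along clamp +x moves the jaw back
- spatula: palette knife lying flat between the clamps, 200 long, 24 wide, 12 thick, its length along its x; origin at mid-length, underside; loose
- ink_tub: open lime tub of ink, 100 across, 60 high; origin centre of underside; loose
- tape_roll: cream tape roll lying flat, 100 across, 36 high; origin centre of underside; loose
- squeegee: wooden squeegee lying flat, 260 by 85, 26 thick, length along its x, origin at the middle of its rubber edge; loose
- ink_jar: orange ink jar with white lid, 70 across, 90 high; origin centre of underside; loose
- cleaner_bottle: white bottle with blue cap, 60 across, 170 high; origin centre of underside; loose

How it is judged (in metres and radians):
On the way, in this order (a step that is already met when the one before it is completed fails the run):
1. the lime release is pressed down clear of the teeth while the jaw is still near where it started (value of joint lime_release above 0.0078 m and distance of lime_rest from where it was at the start of the episode below 0.02 m), for 0.1 s.
2. the lime jaw is fully back against its end stop (value of joint lime_jaw above 0.14 m), for 0.1 s.
At the end, for the whole second after the job is handed in: the lime clamp's jaw rests within 7 mm of its end stop with its release sprung up again; the orange clamp's jaw has not been shifted 20 mm or more, and no loose thing lies 20 mm or more from where it stood (value of joint lime_jaw above 0.14 m and value of joint lime_release below 0.0068 m and velocity of joint lime_jaw below 0.01 m/s and distance of each of orange_rest, spatula, ink_tub, tape_roll, squeegee, ink_jar, cleaner_bottle from where it was at the start of the episode below 0.02 m); the robot touches nothing.
It fails at once if the orange clamp's release is pressed (value of joint orange_release above 0.0085 m).
It fails at once if the orange clamp's jaw is shifted (distance of orange_rest from where it was at the start of the episode above 0.02 m).
It fails at once if an ink or tool is moved, lifted or carried (distance of any of spatula, ink_tub, tape_roll, squeegee, ink_jar, cleaner_bottle from where it was at the start of the episode above 0.02 m).
It also fails if it takes over 35 s, if anything falls off the work surface, if the arm or the gripper's body presses on something with over 40 N, if the wrist force passes 120 N, or if a joint passes its speed limit or range.

### The arm

A 6-joint arm with a two-finger parallel gripper is mounted at the origin on the work surface. World frame = base frame: x ahead of the robot, y to its left, z up, the work surface at z = 0. Lengths are in m, angles in degrees, forces in N, time in s.
With the tool pointing down it reaches from about 0.3 to 0.75 m from the base axis. Payload 8.5 kg.
Tool frame: the origin (TCP) lies between the finger pads; the fingertips stand 19 mm ahead of it and the grasp point (between the pads) is the TCP; z points along the fingers, y is the direction in which the jaws open and shut (so a half turn about z gives the same grasp; the last joint's range is limited). The gripper opens to 85 mm and grips with 20 to 120 N. Pads are 22 mm wide; open, the fingers measure 114 mm over their backs; the gripper's body (76 mm by 85 mm) begins 54 mm behind the grasp point. The pads swing forward as they close: fully open they stand 13 mm farther back than shut.
Start: joints at [-84.93, 21.807, 74.336, -0, 83.858, -12.336], TCP at [0.165, -0.525, 0.25] pointing down, gripper open.
Joint ranges: [-178.18, 178.18], [-50.72, 133.34], [12.68, 142.11], [-81.47, 261.47], [9.98, 163.14], [-165.26, 165.26]. Speed limits (degrees/s): [136.94, 136.94, 180, 180, 180, 180].

### API

Orientations are given as a 3x3 rotation matrix whose columns are the frame's x, y, z axes.
In Python, from rig import env gives the robot as it stands.
- The arm moves only by the shell command python3 -m pendant 'ROWS' [OPENING] [FORCE]. ROWS is JSON, a list of rows, each a list of 2 entries, a list of its own where there are three numbers: the shift along the tool's x, y, z scaled (see below), then the turn, a rotation vector about the tool's x, y, z scaled (see below). A call has 1 to 20 rows; each row shifts and turns the commanded pose from where the row before left it, along the tool's axes as they then stand; what a row does not reach is not made up. The controller multiplies each number of a shift by 0.1 m and each number of a turn by pi/2 rad. A row lasts 1/8 s, in which the tool goes at most 62.5 mm and 10.7 degrees, less where a joint would pass 70% of its speed; a pose out of reach is approached as far as the arm can. A call with a number of a shift or a turn outside -1 to 1 is refused whole. A call with a gripper value outside its range is refused whole. OPENING is the gripper command: -1 is shut, 1 is fully open, values between are in proportion, set as the call begins (- or left out, the last holds). The fingers move at their own pace and stop on an object; FORCE is the grip in N (left out, the last holds). Time passes only in rows, so rows that do not move let the fingers close. It gives the time, the measured TCP pose, the force and the opening at its end, in the units of the state.
- env.observe(): the state, without advancing time (a new reading comes with each control period).
- env.get_image(name): name is "scene" or "side" or "wrist"; returns a dict with "image" (480x640x3 uint8, red, green, blue), "K" (3x3 intrinsics, pixels), "R" (3x3) and "t" (3): a world point X has camera coordinates R X + t. Camera axes: x right, y down, z forward; pixel columns grow to the right and rows downward; lengths in m; the calibration is good to about 2 mm. A picture is of the moment at which its call begins. There is no depth.
- env.close_job(): hands the job in, once; it reports no verdict.
The state is a dict: "time_s": time; "q": joint angles; "qvel": joint speeds; "joint_efforts": joint torques, N m; "position": TCP position; "tool_rot": TCP orientation; "ft_force": force on the tool from outside, world axes, zero at the start; "wrist_torque": the same for the moment, N m; "grip_width": finger opening in m.
Only numpy, scipy, OpenCV 4.12 (cv2) and the standard library are available. Lean on these libraries where they do the work, as an engineer would, in place of code of your own. Each camera call takes 0.05 s, during which the arm holds its last target.

## Working session

There is one attempt and no reset: what is moved stays moved. The work goes in short steps, Python scripts to look and compute and a shell command to move; the robot and the scene stay as the last step left them, time stands still between calls to the robot, and variables do not carry over. Pictures are saved under pics/ and viewed, and the job is handed in when it is done.

```bash
mkdir -p pics; ls; python3 - <<'E'
from rig import env
import cv2,numpy as np
for n in ["scene","side","wrist"]:
    d=env.get_image(n); cv2.imwrite(f"pics/{n}0.png",d["image"][:,:,::-1]); np.savez(f"pics/{n}0.npz",**d)
    print(n,d["K"].tolist(),np.round(-d["R"].T@d["t"],3))
s=env.observe();print(s["time_s"],s["position"],np.round(s["tool_rot"],3).tolist(),s["grip_width"],s["ft_force"])
E
```

```text
pics
scene [[439.55971084560326, 0.0, 320.15059148741136], [0.0, 439.55971084560326, 241.2102670934826], [0.0, 0.0, 1.0]] [1.084 0.481 1.01 ]
side [[595.6057514994895, 0.0, 318.1602681846114], [0.0, 595.6057514994895, 250.35037186529735], [0.0, 0.0, 1.0]] [0.208 1.045 1.153]
wrist [[406.35929400532495, 0.0, 323.0435811785034], [0.0, 406.35929400532495, 238.88569977109717], [0.0, 0.0, 1.0]] [ 0.227 -0.504  0.374]
0.15 [ 0.16451663 -0.52459031  0.24986525] [[0.954, 0.299, -0.0], [0.299, -0.954, 0.001], [0.0, -0.001, -1.0]] 0.0851912299838018 [-0.46091742  0.19142841  0.47494243]
```

View pics/scene0.png

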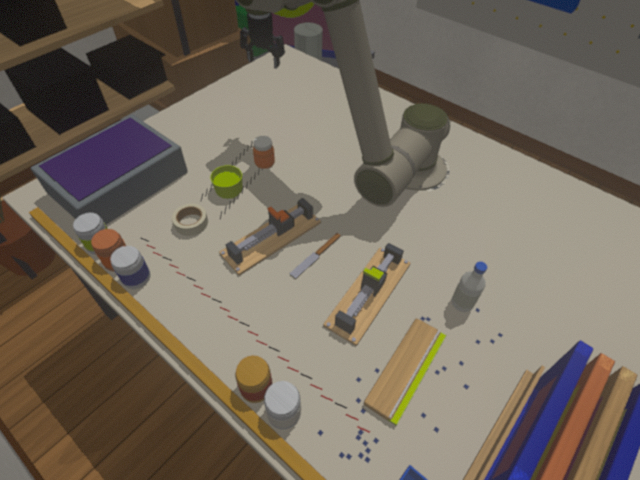

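View pics/side0.png

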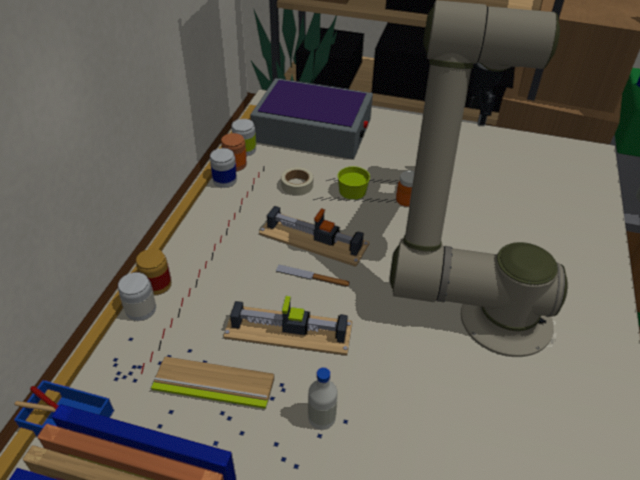

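The lime clamp sits at scene (368,290) and side (290,325). In the side view its rest is left of the pad, so the end stop is the end farther from the robot. The squeegee and bottle are nearby. Next I'll enlarge the area and measure.

```bash
cat > h.py <<'E'
import numpy as np,cv2
def ray(d,uv,z):
    R,t,K=d["R"],d["t"],d["K"]; c=-R.T@t
    v=R.T@np.linalg.inv(K)@np.array([uv[0],uv[1],1.]); return c+v*(z-c[2])/v[2]
def proj(d,X):
    p=d["K"]@(d["R"]@np.array(X)+d["t"]); return p[:2]/p[2]
def tri(ds,uvs):
    A=[];b=[]
    for d,uv in zip(ds,uvs):
        P=d["K"]@np.c_[d["R"],d["t"]]
        for i in (0,1):
            r=P[i]-uv[i]*P[2]; A.append(r[:3]); b.append(-r[3])
    return np.linalg.lstsq(np.array(A),np.array(b),rcond=None)[0]
E
python3 - <<'E'
import cv2,numpy as np
a=cv2.imread("pics/scene0.png")[235:345,315:415];b=cv2.imread("pics/side0.png")[285:360,215:360]
cv2.imwrite("pics/ca.png",cv2.resize(a,None,fx=5,fy=5,interpolation=cv2.INTER_CUBIC))
cv2.imwrite("pics/cb.png",cv2.resize(b,None,fx=5,fy=5,interpolation=cv2.INTER_CUBIC))
E
```

```text
(no output)
```

View pics/ca.png

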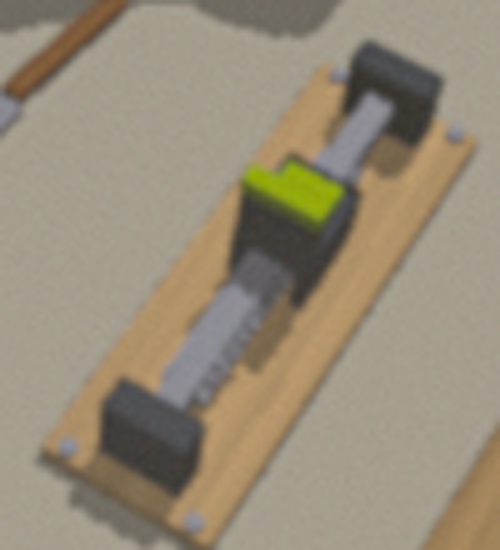

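View pics/cb.png

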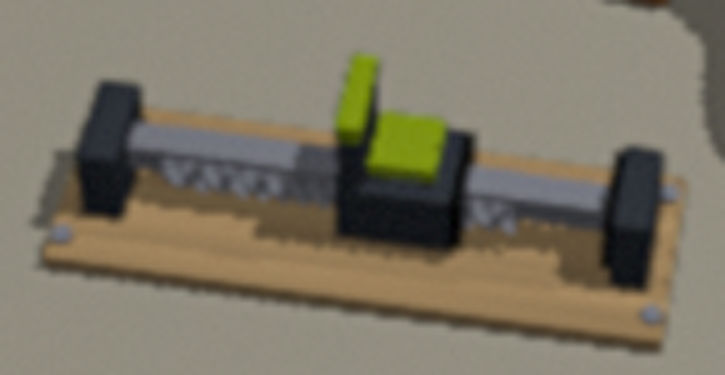

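```bash
python3 - <<'E'
import numpy as np
from h import *
S=dict(np.load("pics/scene0.npz"));D=dict(np.load("pics/side0.npz"))
f=lambda p,o:((p[0]+.5)/5-.5+o[0],(p[1]+.5)/5-.5+o[1])
fs=lambda p:f(p,(315,235)); fd=lambda p:f(p,(215,285))
c=[ray(S,fs(p),.012) for p in [(328,65),(476,138),(208,543),(42,450)]]
print(np.round(c,4)); 
for i in range(4): print(np.linalg.norm(c[i]-c[(i+1)%4]))
e=[ray(D,fd(p),.012) for p in [(685,180),(662,338),(42,255)]]
print("side",np.round(e,4),np.linalg.norm(e[0]-e[1]),np.linalg.norm(e[1]-e[2]),(e[0]+e[2])/2)
print("ctr",np.mean(c,0))
ax=(c[2]+c[3]-c[0]-c[1]);print(np.degrees(np.arctan2(ax[1],ax[0])))
ax=e[2]-e[1];print(np.degrees(np.arctan2(ax[1],ax[0])))
# screws/head/stop tops z .062/.060 in side
for d,fn,name,z,pts in [(D,fd,"head",.062,[(620,150),(662,152)]),(D,fd,"stop",.06,[(100,82),(140,86)]),(S,fs,"head",.062,[(367,40),(440,78)]),(S,fs,"stop",.06,[(120,380),(203,430)])]:
    print(name,[np.round(ray(d,fn(p),z),4) for p in pts])
# pad masks
for n,d in (("scene",S),("side",D)):
    hsv=cv2.cvtColor(d["image"],cv2.COLOR_RGB2HSV)
    m=cv2.inRange(hsv,(28,150,90),(45,255,255))
    k,l,st,ce=cv2.connectedComponentsWithStats(m)
    print(n,[(st[i].tolist(),ce[i].round(1).tolist()) for i in range(1,k) if st[i][4]>10])
# pad corners in side: top-left (385,115),(445,120),(435,178)?,(368,170) z .078 / .072
for z in (.078,.072):
  p=[ray(D,fd(q),z) for q in [(385,115),(446,120),(437,172),(370,165)]]
  print(z,np.round(p,4),np.mean(p,0))
# rest top z .104 triangulated: side top face corners
print([np.round(ray(D,fd(q),.104),4) for q in [(355,55),(380,58),(362,98),(340,95)]])
print([np.round(ray(S,fs(q),.104),4) for q in [(243,180),(250,167),(325,205),(318,222)]])
E
```

```text
[[0.3702 0.127  0.012 ]
 [0.3579 0.2201 0.012 ]
 [0.6519 0.2548 0.012 ]
 [0.6663 0.1605 0.012 ]]
0.09385230761555188
0.29596827316529756
0.09536842728549863
0.2979081320493609
side [[0.3655 0.1238 0.012 ]
 [0.3537 0.2191 0.012 ]
 [0.6499 0.2558 0.012 ]] 0.09602919205642897 0.29847052010603237 [0.50767631 0.18975433 0.012     ]
ctr [0.51156887 0.19058219 0.012     ]
6.594811576670475
7.062643458408501
head [array([0.3924, 0.1552, 0.062 ]), array([0.373 , 0.1507, 0.062 ])]
stop [array([0.6444, 0.1838, 0.06  ]), array([0.625 , 0.1807, 0.06  ])]
head [array([0.3775, 0.1509, 0.062 ]), array([0.3731, 0.1961, 0.062 ])]
stop [array([0.6321, 0.1804, 0.06  ]), array([0.6272, 0.228 , 0.06  ])]
scene [([211, 166, 31, 22, 447], [225.9, 177.9]), ([364, 267, 20, 13, 136], [373.9, 272.5]), ([390, 333, 55, 91, 640], [417.1, 379.3])]
side [([338, 167, 32, 19, 376], [351.6, 177.6]), ([282, 296, 8, 16, 80], [286.0, 303.5]), ([289, 308, 15, 12, 153], [296.0, 313.4]), ([151, 382, 117, 25, 817], [209.4, 394.0])]
0.078 [[0.5012 0.179  0.078 ]
 [0.4728 0.1738 0.078 ]
 [0.4677 0.2051 0.078 ]
 [0.4987 0.2099 0.078 ]] [0.48510527 0.19195457 0.078     ]
0.072 [[0.5029 0.1742 0.072 ]
 [0.4743 0.1689 0.072 ]
 [0.4692 0.2004 0.072 ]
 [0.5003 0.2052 0.072 ]] [0.48665487 0.18718921 0.072     ]
[array([0.5187, 0.169 , 0.104 ]), array([0.5069, 0.1674, 0.104 ]), array([0.5074, 0.1932, 0.104 ]), array([0.5177, 0.1944, 0.104 ])]
[array([0.5238, 0.1697, 0.104 ]), array([0.5151, 0.1676, 0.104 ]), array([0.5091, 0.2097, 0.104 ]), array([0.5197, 0.2129, 0.104 ])]
```

```bash
python3 -m pendant '[[[0,0,0],[0,0,0.0578]],[[0,0,0],[0,0,0.0578]],[[0,0,0],[0,0,0]],[[0,0,0],[0,0,0]]]' -1 20
cat > go.py <<'E'
import sys,numpy as np
from rig import env
s=env.observe();R=np.array(s["tool_rot"]);p=np.array(s["position"])
print("t",s["time_s"],"p",p.round(4),"yaw",np.degrees(np.arctan2(R[1,0],R[0,0])).round(2),"tilt",R[:,2].round(4),"F",np.round(s["ft_force"],2),"w",round(s["grip_width"],4))
if len(sys.argv)>1:
    t=np.array([float(v) for v in sys.argv[1:4]]); print("shift tool units(0.1m)",(R.T@(t-p)*10).round(3))
E
python3 go.py 0.492 0.188 0.25
```

```text
time_s: 0.65
position: [0.1645, -0.5247, 0.2502]
tool_rot: [[0.992, 0.124, -0.0], [0.124, -0.992, 0.0], [0.0, -0.0, -1.0]]
ft_force: [0.8, -0.4, 0.2]
grip_width: 0.0121
t 0.65 p [ 0.1645 -0.5247  0.2502] yaw 7.1 tilt [-0.e+00  3.e-04 -1.e+00] F [ 0.79 -0.38  0.25] w 0.0121
shift tool units(0.1m) [ 4.131e+00 -6.668e+00  4.000e-03]
```

```bash
python3 -m pendant '[[[0.2,-0.33,0],[0,0,0]],[[0.2,-0.33,0],[0,0,0]],[[0.2,-0.33,0],[0,0,0]],[[0.2,-0.33,0],[0,0,0]],[[0.2,-0.33,0],[0,0,0]],[[0.2,-0.33,0],[0,0,0]],[[0.2,-0.33,0],[0,0,0]],[[0.2,-0.33,0],[0,0,0]],[[0.2,-0.33,0],[0,0,0]],[[0.2,-0.33,0],[0,0,0]],[[0.2,-0.33,0],[0,0,0]],[[0.2,-0.33,0],[0,0,0]],[[0.2,-0.33,0],[0,0,0]],[[0.2,-0.33,0],[0,0,0]],[[0.2,-0.33,0],[0,0,0]],[[0.2,-0.33,0],[0,0,0]],[[0.2,-0.33,0],[0,0,0]],[[0.2,-0.33,0],[0,0,0]],[[0.1,-0.1,0],[0,0,0]],[[0,0,0],[0,0,0]]]'
python3 go.py 0.492 0.188 0.15
python3 - <<'E'
from rig import env
import cv2,numpy as np
for n in ["wrist","side"]:
    d=env.get_image(n); cv2.imwrite(f"pics/{n}1.png",d["image"][:,:,::-1]); np.savez(f"pics/{n}1.npz",**d)
E
```

```text
time_s: 3.15
position: [0.4583, 0.1198, 0.2501]
tool_rot: [[0.992, 0.123, -0.0], [0.123, -0.992, -0.0], [-0.0, 0.0, -1.0]]
ft_force: [-0.0, -0.1, -0.1]
grip_width: -0.0
t 3.15 p [0.4583 0.1198 0.2501] yaw 7.09 tilt [-4.e-04 -3.e-04 -1.e+00] F [-0.02 -0.12 -0.11] w -0.0
shift tool units(0.1m) [ 0.419 -0.636  1.001]
```

View pics/wrist1.png

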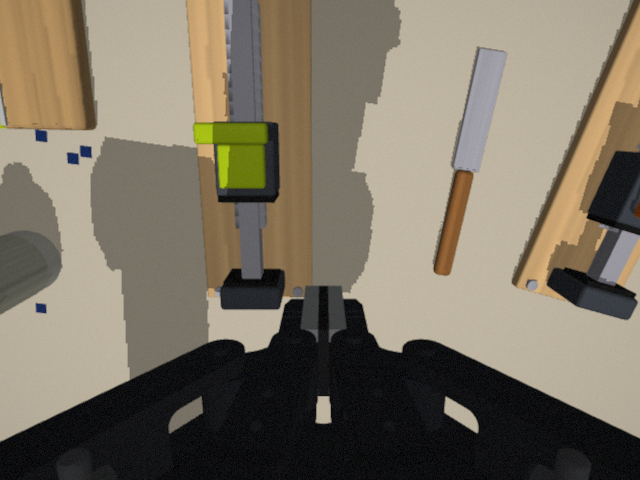

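```bash
python3 - <<'E'
import numpy as np
from h import *
d=dict(np.load("pics/wrist1.npz"))
a=cv2.resize(d["image"][90:320,170:320],None,fx=3.4,fy=2.6*1,interpolation=cv2.INTER_CUBIC)
a=cv2.resize(d["image"][110:215,180:290],None,fx=5,fy=5,interpolation=cv2.INTER_CUBIC)
cv2.imwrite("pics/cw.png",a[:,:,::-1])
print(-d["R"].T@d["t"])
for z in(.078,.072):
  p=[ray(d,q,z) for q in [(218,145),(267,143),(265,190),(219,189)]];print(z,np.round(p,4).tolist(),np.mean(p,0))
print([np.round(ray(d,q,.104),4).tolist() for q in [(194,124),(267,123),(268,133)]])
print("base",[np.round(ray(d,q,.012),4).tolist() for q in [(210,296),(312,296),(188,0),(312,0)]])
E
```

```text
[0.52363703 0.12862881 0.37449469]
0.078 [[0.5029, 0.2014, 0.078], [0.5085, 0.1669, 0.078], [0.475, 0.1654, 0.078], [0.4715, 0.1989, 0.078]] [0.48947355 0.18313141 0.078     ]
0.072 [[0.5024, 0.2028, 0.072], [0.5082, 0.1677, 0.072], [0.474, 0.1662, 0.072], [0.4705, 0.2003, 0.072]] [0.4887822  0.18423434 0.072     ]
[[0.5159, 0.211, 0.104], [0.5223, 0.1646, 0.104], [0.5162, 0.1634, 0.104]]
base [[0.3556, 0.2172, 0.012], [0.3677, 0.1199, 0.012], [0.608, 0.2476, 0.012], [0.6202, 0.1495, 0.012]]
```

View pics/cw.png

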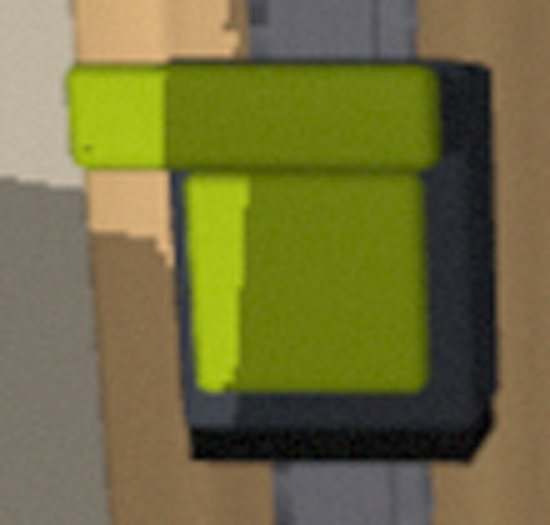

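```bash
python3 - <<'E'
import numpy as np
from h import *
d=dict(np.load("pics/wrist1.npz"))
g=lambda p:((p[0]+.5)/5-.5+180,(p[1]+.5)/5-.5+110)
fr=[ray(d,g(q),.104) for q in [(78,168),(438,168)]];print("rest front",np.round(fr,4).tolist(),np.mean(fr,0),np.linalg.norm(fr[0]-fr[1]))
rr=[ray(d,g(q),.104) for q in [(70,66),(438,64)]];print("rest rear",np.round(rr,4).tolist())
for z in(.078,.072):
  p=[ray(d,g(q),z) for q in [(186,174),(424,174),(426,392),(195,392)]]
  print(z,np.mean(p,0).round(4),[round(float(np.linalg.norm(p[i]-p[(i+1)%4])),4) for i in range(4)])
E
```

```text
rest front [[0.504, 0.2097, 0.104], [0.5098, 0.1634, 0.104]] [0.50687758 0.18655306 0.104     ] 0.04668025458494041
rest rear [[0.5166, 0.2113, 0.104], [0.5227, 0.1645, 0.104]]
0.078 [0.4898 0.1839 0.078 ] [0.0339, 0.0311, 0.0338, 0.0311]
0.072 [0.4891 0.1851 0.072 ] [0.0345, 0.0317, 0.0345, 0.0317]
```

```bash
python3 go.py 0.493 0.1855 0.25; python3 -m pendant '[[[0.1,-0.15,0],[0,0,0]],[[0.1,-0.24,0],[0,0,0]],[[0.1,-0.13,0.2],[0,0,0]],[[0.13,-0.088,0.4],[0,0,0]],[[0,0,0.4],[0,0,0]],[[0,0,0.2],[0,0,0]],[[0,0,0],[0,0,0]],[[0,0,0],[0,0,0]]]'; python3 go.py 0.493 0.1855 0.1
python3 - <<'E'
from rig import env
import cv2,numpy as np
for n in ["scene","side"]:
    d=env.get_image(n); np.savez(f"pics/{n}2.npz",**d)
    a=d["image"][210:330,300:460] if n=="scene" else d["image"][230:360,210:370]
    cv2.imwrite(f"pics/{n}2.png",cv2.resize(a,None,fx=4,fy=4,interpolation=cv2.INTER_CUBIC)[:,:,::-1])
E
```

```text
t 3.25 p [0.4579 0.119  0.2503] yaw 6.98 tilt [-4.e-04 -3.e-04 -1.e+00] F [-0.3  -0.68  0.43] w -0.0002
shift tool units(0.1m) [ 0.43  -0.618  0.002]
time_s: 4.25
position: [0.494, 0.1855, 0.1313]
tool_rot: [[0.993, 0.122, 0.002], [0.122, -0.993, 0.0], [0.002, -0.0, -1.0]]
ft_force: [-0.7, 0.6, 0.1]
grip_width: -0.0005
t 4.25 p [0.494  0.1855 0.1313] yaw 6.99 tilt [ 1.7e-03  3.0e-04 -1.0e+00] F [-0.66  0.65  0.1 ] w -0.0005
shift tool units(0.1m) [-0.011 -0.001  0.313]
```

View pics/scene2.png

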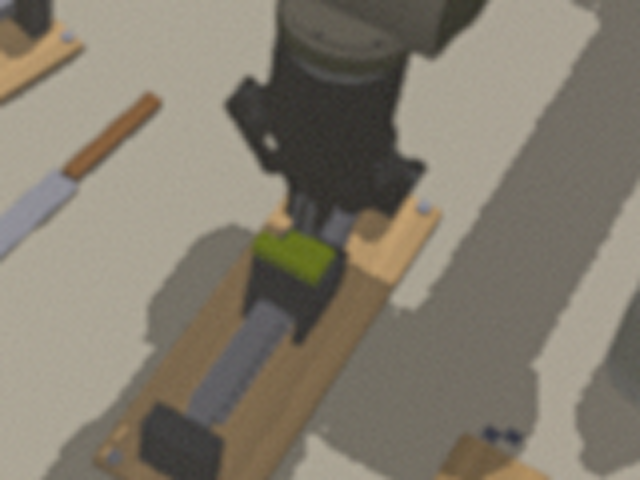

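View pics/side2.png

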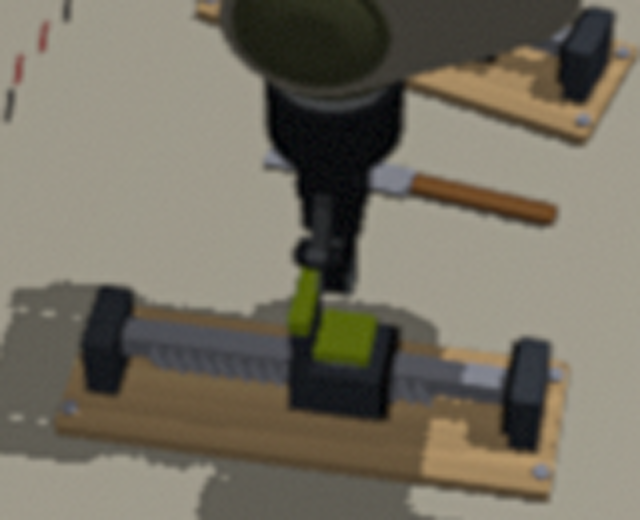

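The finger is above the pad, just ahead of the rest. I'll descend in steps and watch the force.

```bash
python3 -m pendant '[[[-0.02,0,0.1],[0,0,0]],[[0,0,0.1],[0,0,0]],[[0,0,0],[0,0,0]]]'; python3 go.py; python3 -m pendant '[[[0,0,0.06],[0,0,0]],[[0,0,0.05],[0,0,0]],[[0,0,0.05],[0,0,0]],[[0,0,0],[0,0,0]]]'; python3 go.py
```

```text
time_s: 4.72
position: [0.4909, 0.1851, 0.1094]
tool_rot: [[0.993, 0.122, -0.002], [0.122, -0.993, -0.0], [-0.002, 0.0, -1.0]]
ft_force: [0.9, -0.2, -0.4]
grip_width: -0.0
t 4.725 p [0.4909 0.1851 0.1094] yaw 7.0 tilt [-2.e-03 -2.e-04 -1.e+00] F [ 0.87 -0.15 -0.41] w -0.0
time_s: 5.22
position: [0.4913, 0.1851, 0.0939]
tool_rot: [[0.993, 0.122, -0.001], [0.122, -0.993, -0.0], [-0.001, -0.0, -1.0]]
ft_force: [0.6, -0.1, -0.3]
grip_width: -0.0
t 5.225 p [0.4913 0.1851 0.0939] yaw 7.0 tilt [-7.e-04 -1.e-04 -1.e+00] F [ 0.61 -0.08 -0.26] w -0.0
```

```bash
python3 -m pendant '[[[0,0,0.03],[0,0,0]],[[0,0,0],[0,0,0]]]'; python3 -m pendant '[[[0,0,0.03],[0,0,0]],[[0,0,0],[0,0,0]]]';  python3 -m pendant '[[[0,0,0.02],[0,0,0]],[[0,0,0],[0,0,0]]]'; python3 go.py
```

```text
time_s: 5.48
position: [0.4916, 0.1852, 0.0915]
tool_rot: [[0.993, 0.122, 0.001], [0.122, -0.993, 0.0], [0.001, 0.0, -1.0]]
ft_force: [-1.6, 0.6, 2.9]
grip_width: 0.0001
time_s: 5.72
position: [0.4915, 0.1852, 0.0884]
tool_rot: [[0.993, 0.122, 0.0], [0.122, -0.993, 0.0], [0.0, -0.0, -1.0]]
ft_force: [-0.7, 0.9, 4.5]
grip_width: -0.0
time_s: 5.98
position: [0.4916, 0.1852, 0.087]
tool_rot: [[0.993, 0.122, 0.001], [0.122, -0.993, 0.0], [0.001, 0.0, -1.0]]
ft_force: [-1.7, -1.1, 8.8]
grip_width: 0.0001
t 5.975 p [0.4916 0.1852 0.087 ] yaw 7.0 tilt [ 1.e-03  1.e-04 -1.e+00] F [-1.69 -1.09  8.85] w 0.0001
```

```bash
python3 -m pendant '[[[0,0,0.01],[0,0,0]],[[0,0,0],[0,0,0]]]'; python3 -m pendant '[[[0.05,0,0],[0,0,0]],[[0.03,0,0],[0,0,0]],[[0,0,0],[0,0,0]]]'; python3 go.py
```

```text
time_s: 6.22
position: [0.4918, 0.1853, 0.0868]
tool_rot: [[0.993, 0.122, 0.002], [0.122, -0.993, 0.0], [0.002, 0.0, -1.0]]
ft_force: [-5.3, -0.8, 18.1]
grip_width: 0.0004
time_s: 6.6
position: [0.5, 0.1862, 0.0868]
tool_rot: [[0.993, 0.122, 0.002], [0.122, -0.993, 0.0], [0.002, 0.0, -1.0]]
ft_force: [-3.0, -0.1, 16.7]
grip_width: -0.0001
t 6.6 p [0.5    0.1862 0.0868] yaw 7.01 tilt [ 2.4e-03  2.0e-04 -1.0e+00] F [-3.   -0.12 16.69] w -0.0001
```

```bash
python3 -m pendant '[[[0.06,0,0],[0,0,0]],[[0.06,0,0],[0,0,0]],[[0.06,0,0],[0,0,0]],[[0.06,0,0],[0,0,0]],[[0.06,0,0],[0,0,0]],[[0,0,0],[0,0,0]]]'; python3 go.py
python3 - <<'E'
from rig import env
import cv2,numpy as np
for n in ["side"]:
    d=env.get_image(n)
    a=d["image"][230:360,210:370]
    cv2.imwrite(f"pics/{n}3.png",cv2.resize(a,None,fx=4,fy=4,interpolation=cv2.INTER_CUBIC)[:,:,::-1])
E
```

```text
time_s: 7.35
position: [0.5301, 0.1898, 0.0869]
tool_rot: [[0.993, 0.122, 0.003], [0.122, -0.993, 0.0], [0.003, 0.0, -1.0]]
ft_force: [-2.4, -0.7, 14.9]
grip_width: -0.0
t 7.35 p [0.5301 0.1898 0.0869] yaw 7.0 tilt [ 3.e-03  2.e-04 -1.e+00] F [-2.39 -0.73 14.89] w -0.0
```

View pics/side3.png

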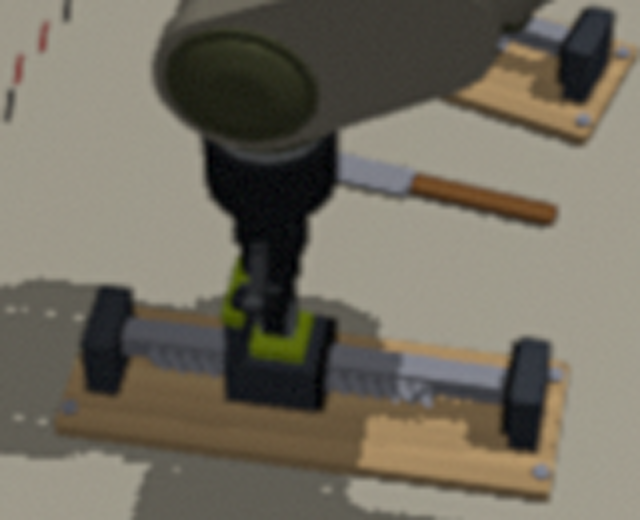

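The jaw is moving with the pad held down: its block is now at crop (225–325), and was at (290–390).

```bash
python3 -m pendant '[[[0.06,0,0],[0,0,0]],[[0.06,0,0],[0,0,0]],[[0.06,0,0],[0,0,0]],[[0.06,0,0],[0,0,0]],[[0.06,0,0],[0,0,0]],[[0.06,0,0],[0,0,0]],[[0.06,0,0],[0,0,0]],[[0.06,0,0],[0,0,0]],[[0.06,0,0],[0,0,0]],[[0,0,0],[0,0,0]]]'; python3 -m pendant '[[[0.04,0,0],[0,0,0]],[[0.04,0,0],[0,0,0]],[[0,0,0],[0,0,0]]]';python3 -m pendant '[[[0.03,0,0],[0,0,0]],[[0.03,0,0],[0,0,0]],[[0,0,0],[0,0,0]]]'; python3 go.py
```

```text
time_s: 8.65
position: [0.5836, 0.1962, 0.0869]
tool_rot: [[0.993, 0.122, 0.003], [0.122, -0.993, -0.0], [0.003, 0.0, -1.0]]
ft_force: [-1.3, -1.8, 14.2]
grip_width: -0.0001
time_s: 9.02
position: [0.5913, 0.1972, 0.0869]
tool_rot: [[0.993, 0.122, 0.002], [0.122, -0.993, -0.0], [0.002, 0.001, -1.0]]
ft_force: [-2.2, -1.6, 14.4]
grip_width: 0.0002
time_s: 9.4
position: [0.5956, 0.1978, 0.0868]
tool_rot: [[0.993, 0.122, -0.002], [0.122, -0.993, -0.001], [-0.002, 0.001, -1.0]]
ft_force: [-9.9, -3.3, 18.1]
grip_width: -0.0003
t 9.4 p [0.5956 0.1978 0.0868] yaw 7.02 tilt [-2.1e-03 -9.0e-04 -1.0e+00] F [-9.86 -3.3  18.07] w -0.0003
```

```bash
python3 -m pendant '[[[0.015,0,0],[0,0,0]],[[0.01,0,0],[0,0,0]],[[0,0,0],[0,0,0]]]'; python3 go.py
python3 - <<'E'
from rig import env
import cv2,numpy as np
d=env.get_image("side")
a=d["image"][230:360,210:370]
cv2.imwrite("pics/side4.png",cv2.resize(a,None,fx=4,fy=4,interpolation=cv2.INTER_CUBIC)[:,:,::-1])
E
```

```text
time_s: 9.78
position: [0.5978, 0.1983, 0.0868]
tool_rot: [[0.992, 0.122, -0.002], [0.122, -0.992, -0.001], [-0.002, 0.0, -1.0]]
ft_force: [-10.2, -2.6, 18.4]
grip_width: 0.0003
t 9.775 p [0.5978 0.1983 0.0868] yaw 7.02 tilt [-2.4e-03 -7.0e-04 -1.0e+00] F [-10.24  -2.61  18.35] w 0.0003
```

View pics/side4.png

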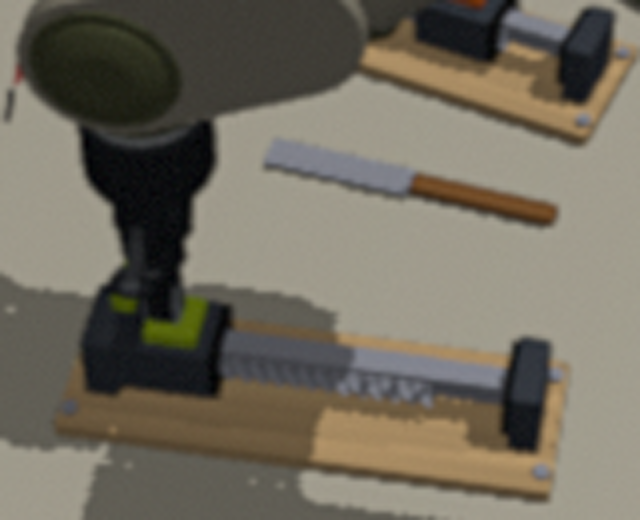

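The jaw is at or close to the stop, and the steady 10 N along the bar suggests the finger is sliding on the pad. I'll keep going until it bears on the rest.

```bash
python3 -m pendant '[[[0.015,0,0],[0,0,0]],[[0.01,0,0],[0,0,0]],[[0,0,0],[0,0,0]]]'; python3 -m pendant '[[[0.015,0,0],[0,0,0]],[[0.01,0,0],[0,0,0]],[[0,0,0],[0,0,0]]]'; python3 go.py
```

```text
time_s: 10.2
position: [0.5992, 0.1985, 0.0868]
tool_rot: [[0.992, 0.122, -0.005], [0.122, -0.992, -0.001], [-0.005, 0.0, -1.0]]
ft_force: [-16.9, -3.1, 21.4]
grip_width: -0.0
time_s: 10.58
position: [0.5993, 0.1985, 0.0868]
tool_rot: [[0.992, 0.123, -0.011], [0.123, -0.992, -0.002], [-0.011, 0.001, -1.0]]
ft_force: [-29.5, -7.1, 28.2]
grip_width: 0.0
t 10.575 p [0.5993 0.1985 0.0868] yaw 7.05 tilt [-0.0112 -0.0023 -0.9999] F [-29.48  -7.07  28.21] w 0.0
```

The finger is firmly against the rest and the jaw against the stop: 30 N with no further motion. I'll ease off part of the push, then lift straight up.

```bash
python3 -m pendant '[[[-0.025,0,-0.005],[0,0,0]],[[0,0,-0.03],[0,0,0]],[[0,0,-0.05],[0,0,0]],[[-0.02,0,-0.1],[0,0,0]],[[-0.05,0,-0.2],[0,0,0]],[[0,0,-0.4],[0,0,0]],[[0,0,-0.4],[0,0,0]],[[0,0,-0.4],[0,0,0]],[[0,0,0],[0,0,0]]]'; python3 go.py
python3 -m pendant '[[[-0.4,0,0],[0,0,0]],[[-0.4,0,0],[0,0,0]],[[-0.4,0,0],[0,0,0]],[[-0.3,0,0],[0,0,0]],[[0,0,0],[0,0,0]],[[0,0,0],[0,0,0]]]'; python3 go.py
python3 - <<'E'
from rig import env
import cv2,numpy as np
for n in ["wrist","side","scene"]:
    d=env.get_image(n); cv2.imwrite(f"pics/{n}5.png",d["image"][:,:,::-1]); np.savez(f"pics/{n}5.npz",**d)
a=cv2.imread("pics/side5.png")[230:360,210:370]
cv2.imwrite("pics/side5c.png",cv2.resize(a,None,fx=4,fy=4,interpolation=cv2.INTER_CUBIC))
E
```

```text
time_s: 11.7
position: [0.5954, 0.198, 0.2485]
tool_rot: [[0.992, 0.122, 0.008], [0.122, -0.993, 0.001], [0.008, -0.0, -1.0]]
ft_force: [-0.1, 0.0, -0.5]
grip_width: 0.0002
t 11.7 p [0.5954 0.198  0.2485] yaw 7.01 tilt [ 0.0083  0.0011 -1.    ] F [-0.08  0.05 -0.52] w 0.0002
time_s: 12.45
position: [0.4463, 0.1795, 0.2439]
tool_rot: [[0.993, 0.122, 0.001], [0.122, -0.993, 0.0], [0.001, 0.0, -1.0]]
ft_force: [0.9, 1.1, 0.0]
grip_width: 0.0002
t 12.45 p [0.4463 0.1795 0.2439] yaw 6.99 tilt [ 7.e-04  1.e-04 -1.e+00] F [0.89 1.1  0.03] w 0.0002
```

View pics/wrist5.png

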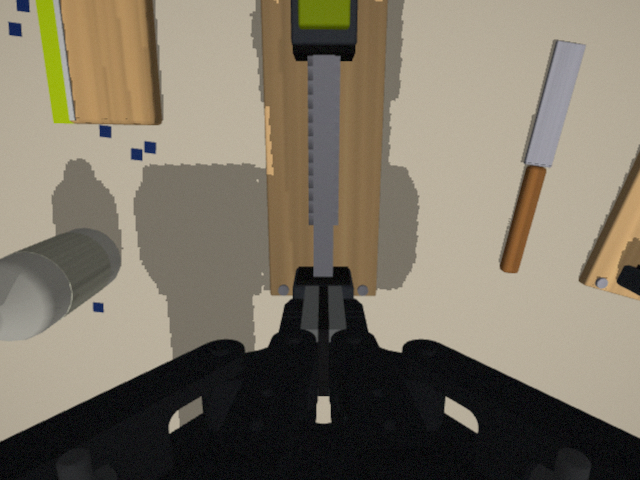

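View pics/side5c.png

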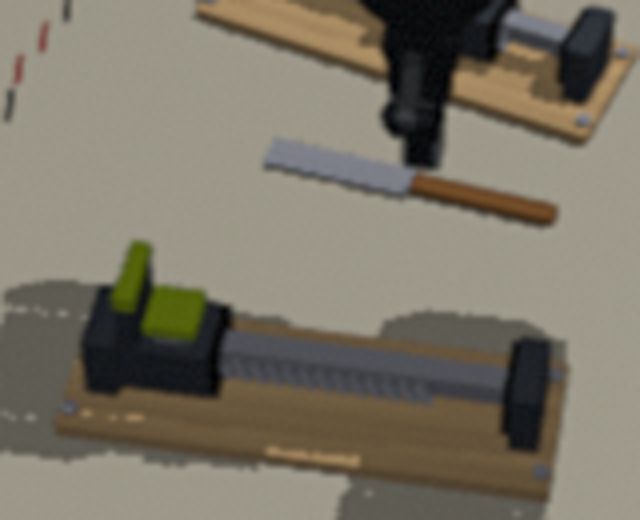

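View pics/scene5.png

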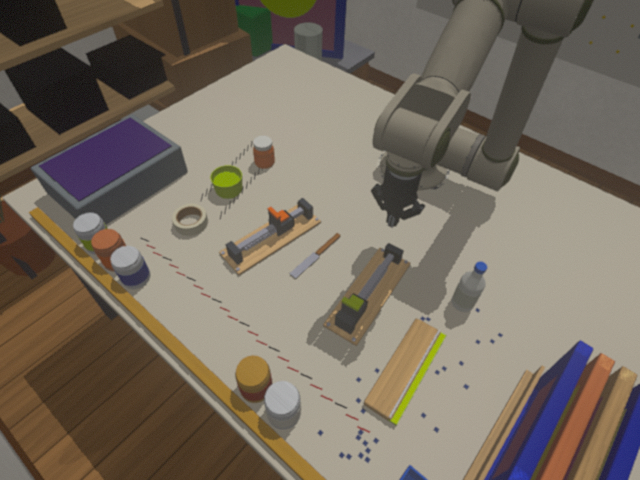

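The side crop shows the jaw block touching the stop at (100–220, 290–390), with a sunny gap no longer visible between them. The spatula, squeegee and bottle look unmoved. I'll check this with numbers.

```bash
python3 - <<'E'
import numpy as np
from h import *
D0=dict(np.load("pics/side0.npz"));D=dict(np.load("pics/side5.npz"))
S0=dict(np.load("pics/scene0.npz"));S=dict(np.load("pics/scene5.npz"))
for n,a in (("scene0",S0),("scene5",S),("side0",D0),("side5",D)):
    hsv=cv2.cvtColor(a["image"],cv2.COLOR_RGB2HSV)
    k,l,st,ce=cv2.connectedComponentsWithStats(cv2.inRange(hsv,(28,150,70),(45,255,255)))
    print(n,"lime",[(st[i].tolist(),ce[i].round(1).tolist()) for i in range(1,k) if st[i][4]>10])
    k,l,st,ce=cv2.connectedComponentsWithStats(cv2.inRange(hsv,(3,170,90),(12,255,255)))
    print(n,"orange",[(st[i].tolist(),ce[i].round(1).tolist()) for i in range(1,k) if st[i][4]>25 and 150<ce[i][1]<280 and 200<ce[i][0]<440])
def pc(a,b,box):
    x,y,w,h=box; g=lambda d:cv2.cvtColor(d["image"],cv2.COLOR_RGB2GRAY)
    r=cv2.matchTemplate(g(b)[y-8:y+h+8,x-8:x+w+8],g(a)[y:y+h,x:x+w],cv2.TM_CCOEFF_NORMED)
    _,v,_,m=cv2.minMaxLoc(r); return (m[0]-8,m[1]-8,round(v,3))
for nm,b in dict(spatula=(288,232,54,46),tub=(208,163,38,34),tape=(170,203,40,32),squeegee=(365,318,82,106),jar=(250,135,28,34),bottle=(452,262,36,50),orangeclamp=(220,198,100,74)).items(): print(nm,pc(S0,S,b))
E
```

```text
scene0 lime [([276, 2, 37, 15, 243], [295.1, 10.7]), ([211, 166, 31, 22, 447], [225.9, 177.9]), ([82, 241, 11, 9, 57], [87.5, 244.5]), ([364, 267, 20, 13, 136], [373.9, 272.5]), ([390, 333, 55, 91, 640], [417.1, 379.3])]
scene0 orange []
scene5 lime [([261, 0, 55, 17, 673], [288.4, 6.5]), ([211, 171, 30, 17, 386], [225.6, 178.9]), ([82, 241, 10, 9, 57], [87.4, 244.4]), ([342, 295, 21, 15, 165], [353.3, 301.7]), ([390, 333, 55, 91, 648], [417.1, 379.4])]
scene5 orange [([269, 208, 19, 13, 100], [278.7, 213.8])]
side0 lime [([245, 136, 11, 15, 115], [250.3, 143.3]), ([338, 167, 32, 32, 594], [354.1, 179.8]), ([282, 296, 8, 16, 86], [286.0, 304.0]), ([288, 308, 16, 13, 167], [295.8, 313.8]), ([151, 382, 117, 26, 929], [209.1, 394.5])]
side0 orange [([235, 149, 11, 17, 109], [240.7, 158.3]), ([316, 209, 8, 10, 32], [319.3, 213.6]), ([321, 221, 13, 9, 70], [326.9, 224.7])]
side5 lime [([245, 136, 11, 15, 114], [250.3, 143.4]), ([238, 291, 9, 17, 81], [242.3, 298.9]), ([246, 302, 15, 13, 155], [252.9, 307.9]), ([151, 382, 117, 26, 924], [209.2, 394.5])]
side5 orange [([235, 148, 11, 19, 125], [240.4, 158.1]), ([409, 191, 10, 14, 73], [413.5, 198.6])]
spatula (0, 0, 0.658)
tub (0, 0, 0.832)
tape (0, 0, 0.999)
squeegee (0, 0, 0.923)
jar (0, 1, 0.849)
bottle (0, 0, 0.991)
orangeclamp (0, 0, 0.819)
```

```bash
python3 - <<'E'
import numpy as np
from h import *
from rig import env
D0=dict(np.load("pics/side0.npz"));D=dict(np.load("pics/side5.npz"))
u=np.array([.9925,.122,0])
for z,a,b in((.098,(286,304),(242.3,298.9)),(.076,(295.8,313.8),(252.9,307.9))):
    v=ray(D,b,z)-ray(D0,a,z);print("moved along",(v@u).round(4),"across",(v@np.array([-.122,.9925,0])).round(4))
p=tri([D,dict(np.load("pics/scene5.npz"))],[(242.3,298.9),(353.3,301.7)])
f=ray(D,(252.9,307.9),.077);c=np.array([.509,.190,0]);print("pad clamp x",((f-c)@u).round(4),"expected ~.085")
E
```

```text
moved along 0.1038 across 0.0015
moved along 0.1029 across -0.0011
pad clamp x 0.0808 expected ~.085
```

```bash
python3 -c "
from rig import env
print(env.observe()['ft_force'],env.close_job())"
```

```text
the job is handed in; nothing more can be done
[-1.14503511 -0.24090882 -0.24774007] None
```

The lime clamp is open: I pressed its pad fully down, pushed the jaw back to the end stop, let go and moved the arm clear. I handed the job in at about 12.6 s; no verdict is reported.

- **Press:** the pad bottomed with the fingertip 68 mm above the table, at about 18 N and before the jaw moved. It stayed at that height for the whole push.
- **Jaw at the stop:** the push ended hard, at about 30 N with no further motion. The side view puts the jaw's travel at 103–104 mm.
- **A small disagreement:** the pad measured 81 mm along the clamp, where I expected about 85. Part of that is probably the rough base estimate. The jaw block shows against the stop in the pictures, and looks the same before and after letting go.
- **Release:** the pad looks sprung up after I lifted off, but I did not measure its height.
- **Everything else:** image matching showed no shift for the orange clamp or the loose things, apart from one pixel for the ink jar. The spatula match was weak (0.66), likely because the lighting changed, though it looks unmoved in the pictures. The final wrist force was about zero and the gripper was well clear.

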